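# Press a comb busbar into a row of terminal blocks

### The arm

A 7-joint arm with a two-finger parallel gripper is mounted at the origin on the work surface. World frame = base frame: x ahead of the robot, y to its left, z up, the work surface at z = 0. Lengths are in m, angles in rad, forces in N, time in s.
With the tool pointing down it reaches from about 0.35 to 0.9 m from the base axis. Payload 8.1 kg.
Tool frame: the origin (TCP) lies at the very end of the fingers, on their centre line; the grasp point (between the pads) lies 19 mm behind it; z points along the fingers, y is the line along which they close (so a half turn about z gives the same grasp; the last joint's range is limited). The gripper opens to 85 mm and grips with 20 to 120 N. Pads are 22 mm wide; open, the fingers measure 114 mm over their backs; the gripper's body (76 mm by 85 mm) begins 54 mm behind the grasp point. The pads swing forward as they close: fully open they stand 13 mm farther back than shut.
Start: joints at [-1.245, 0.434, 0.025, 1.573, -0.012, 1.134, -0.075], TCP at [0.26, 0.568, 0.231] pointing down, gripper open.
Joint ranges: [-2.62, 2.62], [-0.44, 2.09], [-1.27, 1.32], [0.08, 2.57], [-1.32, 4.46], [0.12, 2], [-2.74, 2.74]. Speed limits (rad/s): [2.22, 2.22, 3.01, 3.01, 3.14, 3.14, 3.14].

### API

Orientations are given as a rotation vector (axis times angle).
In Python, from station import arm, vision gives the robot as it stands. The module is installed in compiled form; this text tells all that it offers.
- The arm moves only by the tool apply_moves, never from a script. Its argument "series" is a list of rows, each a list of 7 numbers: the shift along the tool's x, y, z in m, then the turn, a rotation vector about the tool's x, y, z in degrees, then the finger opening in m, from 0 to 0.0854. In form: [[dx, dy, dz, wx, wy, wz, claw], ...]. A call has exactly 8 rows; each row shifts and turns the commanded pose from where the row before left it, along the tool's axes as they then stand; what a row does not reach is not made up. A row lasts 1/10 s, in which the tool goes at most 50 mm and 8.59 degrees, less where a joint would pass 70% of its speed; a pose out of reach is approached as far as the arm can. A call with a gripper value outside its range is refused whole. The fingers move at their own pace and stop on an object; "squeeze" is the grip in N (left out, the last holds). Time passes only in rows, so rows that do not move let the fingers close, or fill a call up. It gives the time, the measured TCP pose, the force, the opening and the grip force at its end, in the units of the state.
- arm.read_state(): the state, without advancing time (a new reading comes with each control period).
- vision.camera(name): name is "scene" or "top" or "wrist"; returns (picture, depth): 400x640x3 uint8, red, green, blue; 400x640 float32, m along the optical axis (not along the pixel's ray), 0 where there is no reading.
- vision.camera_info(name): a dict with "K" (3x3 intrinsics, pixels), "cam_to_world" (4x4, takes a point from camera to world coordinates). Camera axes: x right, y down, z forward; pixel columns grow to the right and rows downward; lengths in m; the calibration is good to about 2 mm. A picture is of the moment at which its call begins: read the wrist's pose just before it. camera_info takes no time and is no camera call; for the wrist camera it gives the pose at the moment of the call.
- arm.sign_off(): hands the job in; it is judged then, once.
The state is a dict: "time_s": time; "q": joint angles; "qd": joint speeds; "joint_efforts": joint torques, N m; "ee_pos": TCP position; "ee_rot": TCP orientation; "force": force on the tool from outside, world axes, zero at the start; "ft_torque": the same for the moment, N m; "grip_width": opening from 0.0 (shut) to 1.0 (fully open); "finger_force": force on a finger pad.
Only numpy, scipy, OpenCV 4.12 (cv2) and the standard library are available. Lean on these libraries where they do the work, as an engineer would, in place of code of your own. Each camera call takes 0.05 s, during which the arm holds its last target. There are 200 camera calls.

### The job

Take the long five-toothed comb busbar out of its wooden stand and bring it over the row of five terminal blocks on the rail. Feel gently for the slots, which may lie up to 9 mm to either side of the plate's middle along the rail, let every tooth into its own slot, then press the comb fully home until its bar lies flush on the blocks, and let go. Never push on the blocks harder than about 4 kg of force, and leave the short three-toothed comb where it stands.

Things in the scene. Friction and masses are not known exactly. Their poses are not given: they have to be found in the camera images.
- long_mid (a point): Centre of the long comb's white plastic bar (loose, about 0.12 kg): bar 12 mm thick (its x), 112 mm long (its y), 36 mm high (its z, up), this point 18 mm above its underside. It starts upright in a stand, underside 18 mm above the table, teeth hanging in the groove. Grip it across its thickness, high on the bar: only the 36 mm bar stands above the blocks when home.
- long_tip (a point): Tip of the long comb's middle tooth, 14 mm under the bar's underside (32 mm below its centre). Five copper teeth in line along y at 22 mm pitch, each 4 mm along y, 8 mm along x, 14 mm long, the last 3 mm narrowed to 6 mm along x. Either way round is the same.
- short_mid (a point): Centre of the bar of the short comb, to be left alone: same section but 68 mm long, three teeth. It stands in a second stand like the first; which of the two is nearer the robot varies.
- long_stand: Fixed plywood stand under the long comb, 50 mm (x) by 150 mm (y) by 18 mm high, groove 10 mm wide and 15 mm deep along y. Origin: centre of its underside, on the table.
- plate: Fixed steel plate 110 mm (x) by 230 mm (y), 3 mm thick; origin: centre of its underside, on the table. A rail runs along its y through the centre and carries the row of five grey terminal blocks: 110 mm along y, top 44 mm wide and 58 mm above the table. Black end stops beyond the row, 41 mm high. About 60 N shifts the row on the rail.
- row_top (a point): Point of the plate above its centre at the height of the blocks' tops, axes as the plate's. The row's centre is at x = 0 here but up to 9 mm either side along y; this offset is not measured. When the comb is home its underside is level with this point.
- slot_floor (a point): Point 7 mm below row_top, the depth where teeth meet a brass carrier that yields at about 8 N and stays where pushed; press the last 7 mm until the bar rests on the blocks. Each block has one slot, 5.5 mm along y, 12 mm along x, 22 mm pitch, the middle one at the row's centre (off from this point along y by the same unmeasured offset).
There are look-alikes about, which are no part of the job. What is shaped like the part that bears long_mid but green or turquoise is not meant.

How it is judged:
By the outcome, as a careful person would: the job done as asked, in the order asked, and still so for the second after the job is handed in, with the robot touching nothing.
It also fails if it takes over 72 s, if anything falls off the work surface, if the arm or the gripper's body presses on something with over 40 N, if the wrist force passes 120 N, or if a joint passes its speed limit or range.

## Working session

There is one attempt and no reset: what is moved stays moved. The work goes in short steps, Python scripts to look and compute and a tool call to move; the robot and the scene stay as the last step left them, time stands still between calls to the robot, and variables do not carry over. Pictures are saved under pics/ and viewed, at most 10 in all, crops included, and the job is handed in when it is done.

Besides the shell and the picture viewer there is one more tool, called after "Emit:" as name(argument=value, ...), one argument or row to a line, values as JSON. apply_moves: Moves the arm, as the interface text tells. Its arguments: {"type":"object","properties":{"series":{"type":"array","items":{"type":"array","items":{"type":"number"}}},"squeeze":{"type":"number"}},"required":["series"]}

```bash
mkdir -p pics; cat > h.py <<'E'
import numpy as np, cv2
from station import arm, vision
from scipy.spatial.transform import Rotation as R
def snap(n,tag):
    p,d=vision.camera(n); i=vision.camera_info(n)
    cv2.imwrite(f'pics/{tag}.png',p[:,:,::-1]); np.savez(f'{tag}.npz',p=p,d=d,K=i['K'],T=i['cam_to_world'])
def cloud(tag):
    z=np.load(f'{tag}.npz'); d=z['d']; K=z['K']; v,u=np.mgrid[:400,:640]
    P=np.stack([(u-K[0,2])/K[0,0]*d,(v-K[1,2])/K[1,1]*d,d],-1)@z['T'][:3,:3].T+z['T'][:3,3]
    P[d==0]=np.nan; return P,z['p']
E
python3 - <<'E'
from h import *
snap('top','top1'); snap('scene','scene1')
s=arm.read_state(); print({k:np.round(v,3) for k,v in s.items()})
a=cv2.imread('pics/top1.png');print(vision.camera_info('top'))
E
```

```text
{'time_s': np.float64(0.1), 'q': array([-1.245,  0.435,  0.025,  1.574, -0.012,  1.134, -0.075]), 'qd': array([ 0.001, -0.002,  0.001, -0.003, -0.001, -0.   , -0.   ]), 'joint_efforts': array([ 3.0000e-03, -6.7175e+01,  1.0280e+00, -3.1690e+01,  1.6000e-02,
        7.0000e-03, -0.0000e+00]), 'ee_pos': array([0.26 , 0.568, 0.231]), 'ee_rot': array([-6.680e-01, -3.069e+00,  2.000e-03]), 'force': array([-0.447, -0.111,  0.793]), 'ft_torque': array([0.036, 0.047, 0.002]), 'finger_force': np.float64(0.0), 'grip_width': np.float64(1.0)}
{'K': array([[438.42700896,   0.        , 321.71259377],
       [  0.        , 438.42700896, 192.04964766],
       [  0.        ,   0.        ,   1.        ]]), 'cam_to_world': array([[ 0.02003283, -0.99323243,  0.11440293,  0.35086983],
       [-0.99953014, -0.02255098, -0.02075944,  0.1403164 ],
       [ 0.02319885, -0.11393331, -0.99321751,  0.9948932 ],
       [ 0.        ,  0.        ,  0.        ,  1.        ]])}
```

View pics/top1.png

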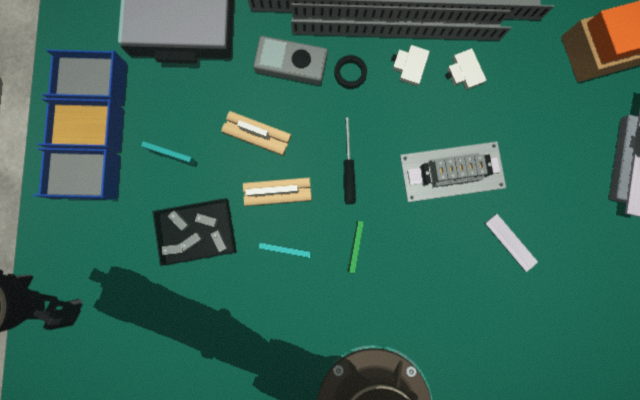

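View pics/scene1.png

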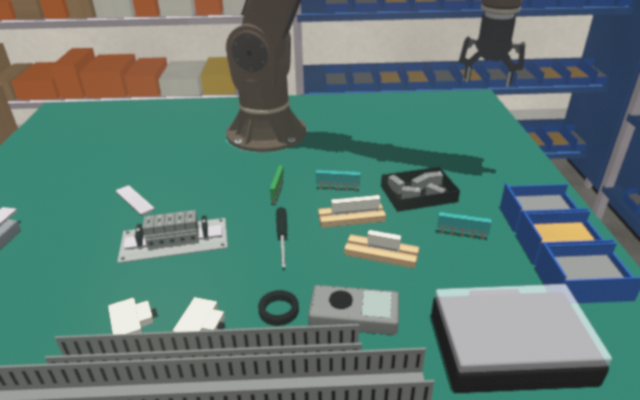

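The top picture shows these candidates:
- (278,190): white bar in the nearer stand, the longer of the two.
- (254,129): white bar in the farther stand, the short comb.
- (512,243): flat lilac strip.
- (170,153), (285,250) and (359,247): turquoise and green look-alikes.

The one at (278,190) fits the description: white, upright in a stand and long. The plate is at (453,171). I'll confirm in an enlarged crop and measure.

```bash
python3 - <<'E'
from h import *
P,p=cloud('top1')
def rect(m,n):
    Q=P[m]; r=cv2.minAreaRect(Q[:,:2].astype(np.float32)); b=cv2.boxPoints(r)
    e=[b[1]-b[0],b[2]-b[1]]; e=max(e,key=np.linalg.norm)
    print(n,m.sum(),'c',np.round(r[0],4),'size',np.round(r[1],4),'yaw',round(np.degrees(np.arctan2(e[1],e[0]))%180,2),'z med',np.round(np.nanmedian(Q[:,2]),4), 'mean',np.round(np.nanmean(Q,0),4))
def box(u0,u1,v0,v1):
    m=np.zeros((400,640),bool); m[v0:v1,u0:u1]=1; return m
z=P[...,2]; big=lambda m:(lambda l,s:l==1+np.argmax(s[1:,4]))(*cv2.connectedComponentsWithStats(m.astype(np.uint8))[1:3])
rect(big(box(235,320,170,212)&(z>.04)),'longbar')
rect(big(box(235,320,170,212)&(z>.008)),'long stand')
rect(big(box(215,298,105,160)&(z>.04)),'shortbar')
rect(big(box(395,515,135,210)&(z>.05)),'row')
rect(big(box(395,515,135,210)&(z>.034)),'row+stops')
pl=p.astype(int); m=box(395,515,135,210)&(np.abs(pl[...,0]-pl[...,1])<25)&(pl.min(-1)>90)
rect(big(m),'plate')
a=p[:,:,::-1]
cv2.imwrite('pics/crop1.png',np.vstack([cv2.resize(a[165:215,230:330],(800,300),interpolation=2) if 0 else cv2.resize(a[165:213,230:326],(592,296),interpolation=cv2.INTER_CUBIC),cv2.resize(a[137:205,398:510],(592,300),interpolation=cv2.INTER_CUBIC)]))
E
```

```text
longbar 321 c [0.4614 0.2302] size [0.0125 0.1119] yaw 96.13 z med 0.0532 mean [0.4607 0.2304 0.0527]
long stand 1450 c [0.4623 0.221 ] size [0.0504 0.149 ] yaw 96.1 z med 0.0185 mean [0.4608 0.222  0.0258]
shortbar 199 c [0.5966 0.2765] size [0.068  0.0127] yaw 70.02 z med 0.0532 mean [0.5959 0.2763 0.0525]
row 1009 c [ 0.5199 -0.1814] size [0.0443 0.1119] yaw 99.22 z med 0.0575 mean [ 0.5196 -0.1807  0.0573]
row+stops 1335 c [ 0.5219 -0.191 ] size [0.0567 0.1326] yaw 98.32 z med 0.0568 mean [ 0.5186 -0.1849  0.0531]
plate 4048 c [ 0.4988 -0.0704] size [0.1105 0.    ] yaw 11.34 z med 0.0043 mean [ 0.5174 -0.1769  0.0186]
```

View pics/crop1.png

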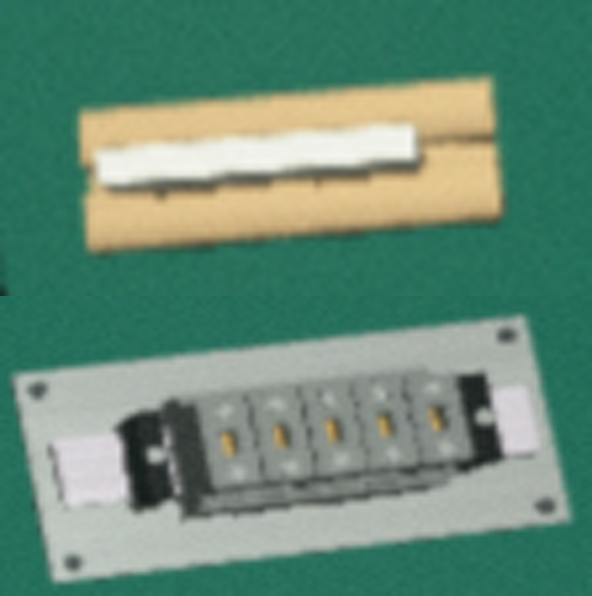

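The crop shows a plain white 112 mm bar in its stand, so this is the long comb. On the plate, five brass-floored slots are visible and the row sits off-centre between the stops. Next I compute the plate pose from its corner holes and the slot line from the slot pixels.

```bash
cat >> h.py <<'E'
def ray(K,T,u,v,z):
    d=T[:3,:3]@np.array([(u-K[0,2])/K[0,0],(v-K[1,2])/K[1,1],1]); o=T[:3,3]; return o+d*(z-o[2])/d[2]
def plan(pos,yaw):
    """yaw: world direction (deg) of tool x (mod 180). prints turn about tool z, then shift in the turned tool frame"""
    s=arm.read_state(); Rm=R.from_rotvec(s['ee_rot']).as_matrix(); x=Rm[:,0]
    cur=np.degrees(np.arctan2(x[1],x[0])); d=(yaw-cur+90)%180-90
    a=np.radians(cur+d); ex=np.array([np.cos(a),np.sin(a),0]); ez=np.array([0,0,-1.]); ey=np.cross(ez,ex)
    D=np.array(pos)-s['ee_pos']
    print('t',round(s['time_s'],2),'tool yaw',cur.round(2),'tilt z',Rm[:,2].round(4),'wz',(-d).round(2),'q7',s['q'][6].round(2),'shift mm',np.round([D@ex*1e3,D@ey*1e3,D@ez*1e3],1))
E
python3 - <<'E'
from h import *
z=np.load('top1.npz');K,T=z['K'],z['T']
f=lambda x,y,zz:ray(K,T,398+x/5.286-.4,137+y/4.41-.4,zz)
h=np.array([f(*a,.003) for a in [(38,94),(507,39),(545,210),(73,267)]])
print('holes c',h.mean(0),[np.degrees(np.arctan2(*(a-b)[1::-1]))%180 for a,b in [(h[0],h[1]),(h[3],h[2]),(h[3],h[0]),(h[2],h[1])]], np.linalg.norm(h[0]-h[1]),np.linalg.norm(h[0]-h[3]))
s=np.array([f(x,y-296,.054) for x,y in [(229,443),(281,436),(333,430),(385,425),(436,417)]]);print('slots',s.round(4),s.mean(0),np.degrees(np.arctan2(*(s[0]-s[4])[1::-1])))
plan([.52,-.181,.26],97.0)
plan([.4614,.2302,.20],96.1)
i=vision.camera_info('wrist');A=np.eye(4);st=arm.read_state();A[:3,:3]=R.from_rotvec(st['ee_rot']).as_matrix();A[:3,3]=st['ee_pos'];print((np.linalg.inv(A)@i['cam_to_world']).round(3),i['K'][0])
E
```

```text
holes c [ 0.52071245 -0.18173818  0.003     ] [np.float64(99.46350439600683), np.float64(99.49236209341272), np.float64(9.419656414513923), np.float64(9.044998416840343)] 0.2103427398846781 0.09196478174937789
slots [[ 0.5138 -0.1391  0.054 ]
 [ 0.5179 -0.1608  0.054 ]
 [ 0.5214 -0.1826  0.054 ]
 [ 0.5245 -0.2044  0.054 ]
 [ 0.529  -0.2258  0.054 ]] [ 0.52133204 -0.18253759  0.054     ] 99.93376996211695
t 0.1 tool yaw 155.43 tilt z [-5.0e-04 -1.3e-03 -1.0e+00] wz 58.43 q7 -0.08 shift mm [-775.1  167.1  -29.4]
t 0.1 tool yaw 155.43 tilt z [-5.0e-04 -1.3e-03 -1.0e+00] wz 59.33 q7 -0.08 shift mm [-357.3  164.6   30.6]
[[-0.    -0.947 -0.321  0.082]
 [ 1.    -0.001  0.001  0.001]
 [-0.001 -0.321  0.947 -0.143]
 [ 0.     0.     0.     1.   ]] [345.38899911   0.         316.60555677]
```

Emit:
apply_moves(
  series=[
    [0,0,0,0,0,8.47,0.05],
    [0,0,0,0,0,8.47,0.05],
    [0,0,0,0,0,8.47,0.05],
    [0,0,0,0,0,8.47,0.05],
    [0,0,0,0,0,8.47,0.05],
    [0,0,0,0,0,8.47,0.05],
    [0,0,0,0,0,8.5,0.05],
    [-0.02,0.01,0,0,0,0,0.05],
  ],
)

```text
time_s: 0.9
ee_pos: [0.2692, 0.5516, 0.2304]
ee_rot: [-2.1, -2.335, 0.001]
force: [0.7, -0.5, -0.3]
grip_width: 0.583
finger_force: 0.0
```

Emit:
apply_moves(
  series=[
    [-0.042,0.019,0.004,0,0,0,0.05],
    [-0.042,0.019,0.004,0,0,0,0.05],
    [-0.042,0.019,0.004,0,0,0,0.05],
    [-0.042,0.019,0.004,0,0,0,0.05],
    [-0.042,0.019,0.004,0,0,0,0.05],
    [-0.042,0.019,0.004,0,0,0,0.05],
    [-0.042,0.019,0.004,0,0,0,0.05],
    [-0.042,0.02,0.002,0,0,0,0.05],
  ],
)

```text
time_s: 1.7
ee_pos: [0.46, 0.23, 0.2009]
ee_rot: [-2.099, -2.337, 0.001]
force: [1.1, 0.8, -0.0]
grip_width: 0.585
finger_force: 0.0
```

```bash
python3 - <<'E'
from h import *
snap('wrist','w1'); print(arm.read_state()['force'].round(2))
plan([.4614,.2302,.05],96.1)
P,p=cloud('w1'); m=(P[...,2]>.045)&(P[...,2]<.06)&(np.hypot(P[...,0]-.461,P[...,1]-.23)<.08)
Q=P[m];r=cv2.minAreaRect(Q[:,:2].astype(np.float32));print(m.sum(),r,np.median(Q[:,2]),Q[:,:2].mean(0))
E
```

```text
[ 3.89 -7.19  0.26]
t 1.75 tool yaw 95.6 tilt z [ 0.0021 -0.0038 -1.    ] wz -0.5 q7 -0.31 shift mm [  8.9  -2.1 151.2]
1768 ((0.4681192934513092, 0.22355473041534424), (0.012010006234049797, 0.11147811263799667), 5.503376483917236) 0.05497548034609806 [0.46768861 0.22680056]
```

View pics/w1.png

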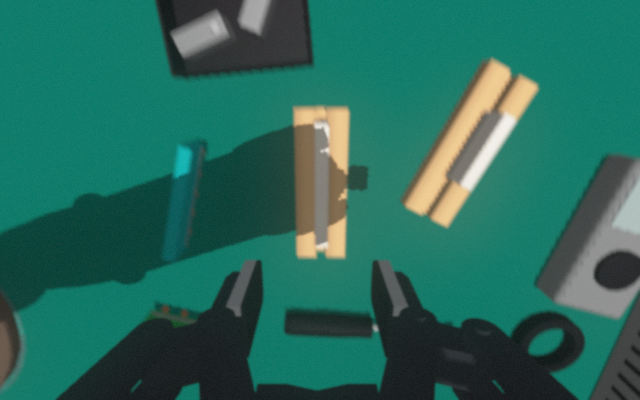

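The picture was taken while the arm was still swinging. It shows the comb at about (321,185), partly in shadow, and the short comb at (483,150) off to the right. I'll descend part way, settle and measure again.

Emit:
apply_moves(
  series=[
    [0,0,0.01,0,0,-0.5,0.05],
    [0,0,0.015,0,0,0,0.05],
    [0,0,0.015,0,0,0,0.05],
    [0,0,0.015,0,0,0,0.05],
    [0,0,0.01,0,0,0,0.05],
    [0,0,0.005,0,0,0,0.05],
    [0,0,0,0,0,0,0.05],
    [0,0,0,0,0,0,0.05],
  ],
)

```text
time_s: 2.55
ee_pos: [0.46, 0.2321, 0.1316]
ee_rot: [2.089, 2.346, 0.001]
force: [-0.4, 0.6, -0.7]
grip_width: 0.586
finger_force: 0.0
```

```bash
python3 - <<'E'
from h import *
snap('wrist','w2'); print(arm.read_state()['qd'].round(3))
P,p=cloud('w2'); m=(P[...,2]>.045)&(P[...,2]<.06)&(np.hypot(P[...,0]-.461,P[...,1]-.23)<.08)
Q=P[m];r=cv2.minAreaRect(Q[:,:2].astype(np.float32));print(m.sum(),r,np.median(Q[:,2]),Q[:,:2].mean(0))
plan([.4614,.2302,.05],96.1)
E
```

```text
[ 0.003 -0.005  0.    -0.001 -0.002 -0.001  0.003]
2730 ((0.4638179540634155, 0.2322760373353958), (0.011788580566644669, 0.112093985080719), 6.363615036010742) 0.0548987051514814 [0.46300043 0.23736271]
t 2.6 tool yaw 96.62 tilt z [ 7.e-04  6.e-04 -1.e+00] wz 0.52 q7 -0.27 shift mm [-2.   1.1 81.8]
```

The two measurements of the bar agree within about 2–3 mm. Heights are right (top 54 mm, 112 × 12 mm). I'll use the mean and go down to TCP z ≈ 0.028.

Emit:
apply_moves(
  series=[
    [-0.001,0.0024,0.015,0,0,0.3,0.05],
    [0,0,0.02,0,0,0,0.05],
    [0,0,0.02,0,0,0,0.05],
    [0,0,0.02,0,0,0,0.05],
    [0,0,0.015,0,0,0,0.05],
    [0,0,0.009,0,0,0,0.05],
    [0,0,0.005,0,0,0,0.05],
    [0,0,0,0,0,0,0.05],
  ],
)

```text
time_s: 3.4
ee_pos: [0.4624, 0.2311, 0.0273]
ee_rot: [-2.096, -2.34, 0.0]
force: [-0.6, 0.4, 1.1]
grip_width: 0.585
finger_force: 0.0
```

Emit:
apply_moves(
  series=[
    [0,0,0,0,0,0,0.03],
    [0,0,0,0,0,0,0.02],
    [0,0,0,0,0,0,0.015],
    [0,0,0,0,0,0,0.01],
    [0,0,0,0,0,0,0.005],
    [0,0,0,0,0,0,0.005],
    [0,0,0,0,0,0,0.005],
    [0,0,0,0,0,0,0.005],
  ],
  squeeze=60,
)

```text
time_s: 4.2
ee_pos: [0.4626, 0.2313, 0.0279]
ee_rot: [-2.096, -2.34, -0.001]
force: [-1.5, -1.0, 4.6]
grip_width: 0.128
finger_force: 59.6
```

Emit:
apply_moves(
  series=[
    [0,0,-0.006,0,0,0,0.005],
    [0,0,-0.012,0,0,0,0.005],
    [0,0,-0.02,0,0,0,0.005],
    [0,0,-0.025,0,0,0,0.005],
    [0,0,-0.025,0,0,0,0.005],
    [0,0,-0.02,0,0,0,0.005],
    [0,0,-0.012,0,0,0,0.005],
    [0,0,0,0,0,0,0.005],
  ],
)

```text
time_s: 5.0
ee_pos: [0.4632, 0.2315, 0.1492]
ee_rot: [2.095, 2.34, 0.005]
force: [0.1, -0.3, -1.3]
grip_width: 0.128
finger_force: 58.7
```

```bash
python3 - <<'E'
from h import *
s=arm.read_state();print(s['force'].round(2),s['finger_force'],s['ee_pos'])
plan([.5205,-.182,.148],99.4)
snap('wrist','w3')
E
```

```text
[ 0.14 -0.35 -1.35] 58.65534424781799 [0.46317373 0.23152604 0.1491567 ]
t 5.0 tool yaw 96.31 tilt z [ 0.0026  0.002  -1.    ] wz -3.09 q7 -0.28 shift mm [-417.3  -11.     1.2]
```

View pics/w3.png

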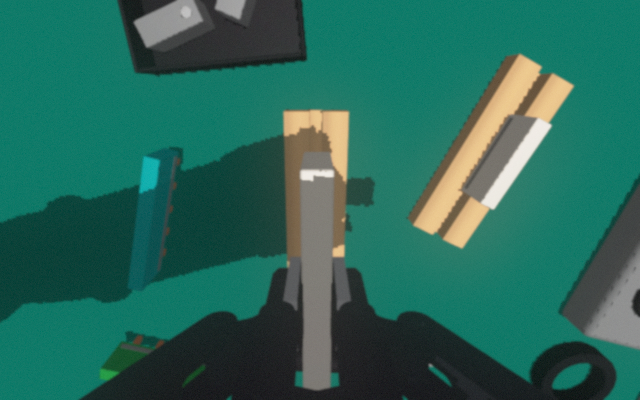

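The comb is held straight in the fingers. Its far end is at about (318,172) and the stand below is empty. I'll move over the row and then measure the comb's position in the hand from this picture.

Emit:
apply_moves(
  series=[
    [-0.02,0,0,0,0,-1,0.005],
    [-0.035,0,0,0,0,-1,0.005],
    [-0.035,0,0,0,0,-1.1,0.005],
    [-0.035,-0.003,0,0,0,0,0.005],
    [-0.035,-0.003,0,0,0,0,0.005],
    [-0.035,-0.003,0,0,0,0,0.005],
    [-0.035,-0.002,0,0,0,0,0.005],
    [-0.035,0,0,0,0,0,0.005],
  ],
)

```text
time_s: 5.85
ee_pos: [0.4907, -0.034, 0.1462]
ee_rot: [-2.031, -2.395, 0.002]
force: [0.3, -0.3, -1.3]
grip_width: 0.13
finger_force: 58.7
```

Emit:
apply_moves(
  series=[
    [-0.035,0,0,0,0,0,0.005],
    [-0.035,0,0,0,0,0,0.005],
    [-0.033,0,0,0,0,0,0.005],
    [-0.025,0,0,0,0,0,0.005],
    [-0.015,0,0,0,0,0,0.005],
    [-0.006,0,0,0,0,0,0.005],
    [0,0,0,0,0,0,0.005],
    [0,0,0,0,0,0,0.005],
  ],
)

```text
time_s: 6.65
ee_pos: [0.516, -0.178, 0.1469]
ee_rot: [-2.029, -2.397, -0.0]
force: [0.8, 0.4, -1.5]
grip_width: 0.128
finger_force: 58.7
```

```bash
python3 - <<'E'
from h import *
plan([.5205,-.182,.148],99.4)
snap('wrist','w4')
P,p=cloud('w4'); s=arm.read_state(); Rm=R.from_rotvec(s['ee_rot']).as_matrix()
L=(P-s['ee_pos'])@Rm   # tool frame
print(s['force'].round(2))
m=(abs(L[...,1])<.012)&(L[...,2]>-.04)&(L[...,2]<-.018)&(abs(L[...,0])<.08)
Q=L[m];print('bar top in tool',m.sum(),Q.min(0),Q.max(0),np.percentile(Q[:,0],[.5,99.5]),np.median(Q[:,2]))
c=np.polyfit(Q[:,0],Q[:,2],1);print('pitch deg',np.degrees(np.arctan(c[0])),'yaw',np.degrees(np.arctan(np.polyfit(Q[:,0],Q[:,1],1)[0])))
a=p[:,:,::-1];cv2.imwrite('pics/w4c.png',cv2.resize(a[40:340,180:480],(600,600),interpolation=cv2.INTER_CUBIC))
E
```

```text
t 6.65 tool yaw 99.49 tilt z [-8.e-04  1.e-03 -1.e+00] wz 0.09 q7 0.63 shift mm [-4.6  3.8 -1.1]
[ 0.04  1.41 -1.39]
bar top in tool 8418 [-0.04158193 -0.01197544 -0.0399711 ] [ 0.05696272  0.01199957 -0.01801393] [-0.04020005  0.05664276] -0.026835130012220196
pitch deg 1.1744129963077312 yaw 0.04650345530198687
```

View pics/w4c.png

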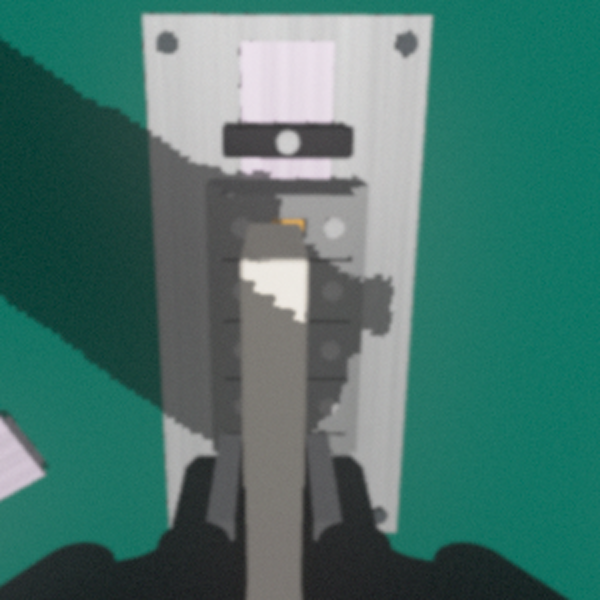

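The comb hangs over the row. The seams between blocks are at crop rows 260, 321, 379 and 433. The screw heads of the end block are at (241,228) and (334,228), and its slot shows at (292,224). From these I locate the row relative to the hand.

```bash
python3 - <<'E'
from h import *
z=np.load('w4.npz');K,T=z['K'],z['T'];s=arm.read_state();Rm=R.from_rotvec(s['ee_rot']).as_matrix()
g=lambda x,y,zz:((ray(K,T,180+x/2-.25,40+y/2-.25,zz)-s['ee_pos'])@Rm*1e3).round(2)
sm=np.array([g(330,y,.058) for y in (260,321,379,433)]);print(sm, 'row x',sm[:,0].mean())
a,b=g(241,228,.058),g(334,228,.058);print(a,b,'lat',(a+b)/2)
print('holes',g(167,42,.003),g(405,43,.003)); print('floor',g(292,224,.056))
P,p=cloud('w4');L=(P-s['ee_pos'])@Rm*1e3
m=(abs(P[...,2]-.058)<.004)&(abs(L[...,0])<90)&(abs(L[...,1])<40);Q=L[m]
for x0 in(20,30,40,50): q=Q[abs(Q[:,0]-x0)<3];print(x0,np.percentile(q[:,1],[1,99]).round(1))
q=Q[abs(abs(Q[:,1])-15)<4];print('xend',np.percentile(q[:,0],[99,99.8]),'z',np.median(P[m][:,2]))
E
```

```text
[[ 29.68  20.24  89.06]
 [  7.65  20.81  89.04]
 [-14.54  21.38  89.02]
 [-36.39  21.94  88.99]] row x -3.4000000000000004
[ 40.75 -10.17  89.09] [40.74 21.31 89.08] lat [40.745  5.57  89.085]
holes [102.8  -40.19 144.16] [102.41  51.53 144.13]
floor [41.75  7.14 91.08]
20 [-16.2  26.9]
30 [-16.4  27.2]
40 [-16.4  27.4]
50 [-16.1  27. ]
xend [52.0452635  52.23371011] z 0.058940176555387275
```

Row centre in the tool frame is x ≈ −3.4 mm and y ≈ +5.5 mm; the comb sits at about +0.6 and +1. I'll shift (−4, +4.4) mm and drop until the tips are about 4 mm above the blocks.

Emit:
apply_moves(
  series=[
    [-0.004,0.0044,0.005,0,0,0,0.005],
    [0,0,0.012,0,0,0,0.005],
    [0,0,0.015,0,0,0,0.005],
    [0,0,0.014,0,0,0,0.005],
    [0,0,0.01,0,0,0,0.005],
    [0,0,0.005,0,0,0,0.005],
    [0,0,0,0,0,0,0.005],
    [0,0,0,0,0,0,0.005],
  ],
)

```text
time_s: 7.5
ee_pos: [0.5213, -0.183, 0.0865]
ee_rot: [2.032, 2.396, 0.0]
force: [0.8, 0.8, -1.0]
grip_width: 0.126
finger_force: 58.7
```

```bash
python3 - <<'E'
from h import *
plan([.5205,-.182,.082],99.4)
snap('wrist','w5'); print(arm.read_state()['force'].round(2))
P,p=cloud('w5'); s=arm.read_state(); Rm=R.from_rotvec(s['ee_rot']).as_matrix();L=(P-s['ee_pos'])@Rm*1e3
m=(abs(L[...,1])<5)&(L[...,2]<-20)&(L[...,2]>-35)&(L[...,0]>15)&(L[...,0]<52);Q=L[m];print('pitch',np.degrees(np.polyfit(Q[:,0],Q[:,2],1)[0]),np.median(Q[:,2]))
a=p[:,:,::-1];cv2.imwrite('pics/w5c.png',cv2.resize(a[100:400,170:470],(600,600),interpolation=cv2.INTER_CUBIC))
E
```

```text
t 7.5 tool yaw 99.39 tilt z [ 3.e-04 -1.e-04 -1.e+00] wz -0.01 q7 0.68 shift mm [ 1.1 -0.6  4.5]
[-0.22  0.17 -1.76]
pitch -0.10170275350985622 -26.80503387119429
```

View pics/w5c.png

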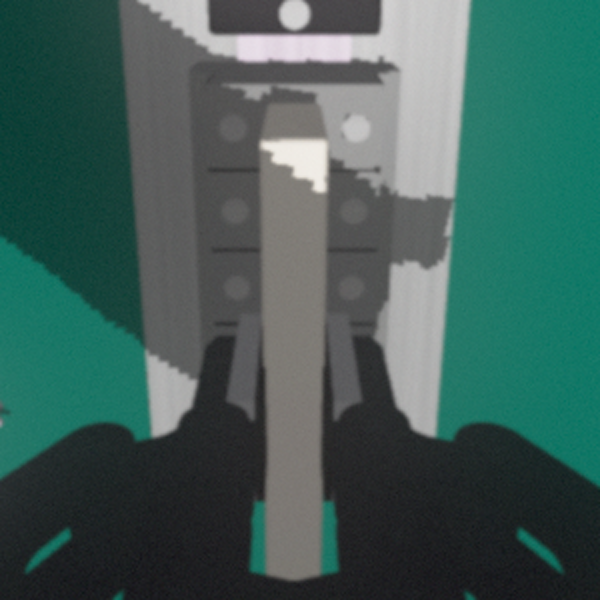

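The comb is centred laterally: screws at 233 and 356 give a middle of 294.5, and the bar is at 294. I'll refine the offset along the row from seams 170/249/324 and the bar's lower and upper end edges at rows 104/140.

```bash
python3 - <<'E'
from h import *
z=np.load('w5.npz');K,T=z['K'],z['T'];s=arm.read_state();Rm=R.from_rotvec(s['ee_rot']).as_matrix()
g=lambda x,y,zz:((ray(K,T,170+x/2-.25,100+y/2-.25,zz)-s['ee_pos'])@Rm*1e3).round(2)
c=np.array([g(300,y,.058)[0]-o for y,o in((170,33),(249,11),(324,-11))]);print('row c',c,c.mean(),'end',g(220,82,.058)[0]-55)
h=s['ee_pos'][2]; print('comb c',g(294,104,h-.010)[0]-56,g(294,140,h+.026)[0]-56)
E
```

```text
row c [2.62 2.67 2.15] 2.479999999999999 end 3.210000000000001
comb c 0.03999999999999915 0.10999999999999943
```

Emit:
apply_moves(
  series=[
    [0,0,0.001,0,0,0,0.005],
    [0,0,0.001,0,0,0,0.005],
    [0,0,0.001,0,0,0,0.005],
    [0,0,0.0005,0,0,0,0.005],
    [0,0,0.0005,0,0,0,0.005],
    [0,0,0,0,0,0,0.005],
    [0,0,0,0,0,0,0.005],
    [0,0,0,0,0,0,0.005],
  ],
)

```text
time_s: 8.35
ee_pos: [0.5212, -0.1828, 0.0823]
ee_rot: [2.032, 2.396, 0.0]
force: [0.3, -0.5, -0.9]
grip_width: 0.127
finger_force: 58.7
```

The closer view says the row lies about 2.3 mm further along tool +x. No contact yet, so I'll shift and feel downward.

Emit:
apply_moves(
  series=[
    [0.0011,0,0,0,0,0,0.005],
    [0.0011,0,0,0,0,0,0.005],
    [0,0,0,0,0,0,0.005],
    [0,0,0.0005,0,0,0,0.005],
    [0,0,0.0005,0,0,0,0.005],
    [0,0,0.0005,0,0,0,0.005],
    [0,0,0.0005,0,0,0,0.005],
    [0,0,0,0,0,0,0.005],
  ],
)

```text
time_s: 9.15
ee_pos: [0.5207, -0.1807, 0.0802]
ee_rot: [-2.032, -2.396, 0.0]
force: [0.3, -0.6, -1.1]
grip_width: 0.128
finger_force: 58.7
```

Emit:
apply_moves(
  series=[
    [0,0,0.0005,0,0,0,0.005],
    [0,0,0.0005,0,0,0,0.005],
    [0,0,0.0005,0,0,0,0.005],
    [0,0,0.0003,0,0,0,0.005],
    [0,0,0.0002,0,0,0,0.005],
    [0,0,0,0,0,0,0.005],
    [0,0,0,0,0,0,0.005],
    [0,0,0,0,0,0,0.005],
  ],
)

```text
time_s: 9.95
ee_pos: [0.5208, -0.1807, 0.0783]
ee_rot: [2.032, 2.396, 0.0]
force: [-0.4, -0.4, -1.6]
grip_width: 0.125
finger_force: 58.7
```

There is no force with the tips about 3 mm below the block tops, so the teeth are in. Continuing toward the brass carriers.

Emit:
apply_moves(
  series=[
    [0,0,0.0005,0,0,0,0.005],
    [0,0,0.0005,0,0,0,0.005],
    [0,0,0.0005,0,0,0,0.005],
    [0,0,0.0005,0,0,0,0.005],
    [0,0,0.0005,0,0,0,0.005],
    [0,0,0.0005,0,0,0,0.005],
    [0,0,0,0,0,0,0.005],
    [0,0,0,0,0,0,0.005],
  ],
)

```text
time_s: 10.75
ee_pos: [0.5208, -0.1807, 0.0753]
ee_rot: [2.032, 2.396, 0.0]
force: [0.1, 0.8, -0.7]
grip_width: 0.125
finger_force: 58.7
```

```bash
python3 - <<'E'
from h import *
s=arm.read_state(); print(s['force'].round(2),s['ft_torque'].round(2),s['ee_pos'])
E
```

```text
[ 0.12  0.8  -0.68] [0.02 0.   0.06] [ 0.52079989 -0.18067846  0.07530786]
```

Emit:
apply_moves(
  series=[
    [0,0,0.0005,0,0,0,0.005],
    [0,0,0.0005,0,0,0,0.005],
    [0,0,0.0005,0,0,0,0.005],
    [0,0,0.0005,0,0,0,0.005],
    [0,0,0,0,0,0,0.005],
    [0,0,0,0,0,0,0.005],
    [0,0,0,0,0,0,0.005],
    [0,0,0,0,0,0,0.005],
  ],
)

```text
time_s: 11.55
ee_pos: [0.5209, -0.1807, 0.0737]
ee_rot: [2.032, 2.396, 0.001]
force: [-1.7, 1.2, 4.8]
grip_width: 0.13
finger_force: 59.7
```

Carrier contact, as expected, at about 7 mm depth. Pressing on.

Emit:
apply_moves(
  series=[
    [0,0,0.0005,0,0,0,0.005],
    [0,0,0.0005,0,0,0,0.005],
    [0,0,0.0005,0,0,0,0.005],
    [0,0,0.0005,0,0,0,0.005],
    [0,0,0,0,0,0,0.005],
    [0,0,0,0,0,0,0.005],
    [0,0,0,0,0,0,0.005],
    [0,0,0,0,0,0,0.005],
  ],
)

```text
time_s: 12.35
ee_pos: [0.5209, -0.1807, 0.0717]
ee_rot: [2.032, 2.396, 0.001]
force: [-2.1, 0.7, 4.5]
grip_width: 0.129
finger_force: 59.7
```

Emit:
apply_moves(
  series=[
    [0,0,0.0005,0,0,0,0.005],
    [0,0,0.0005,0,0,0,0.005],
    [0,0,0.0005,0,0,0,0.005],
    [0,0,0.0005,0,0,0,0.005],
    [0,0,0.0005,0,0,0,0.005],
    [0,0,0.0005,0,0,0,0.005],
    [0,0,0,0,0,0,0.005],
    [0,0,0,0,0,0,0.005],
  ],
)

```text
time_s: 13.15
ee_pos: [0.5209, -0.1807, 0.0687]
ee_rot: [2.032, 2.396, 0.001]
force: [-1.7, 1.3, 4.7]
grip_width: 0.127
finger_force: 59.7
```

Emit:
apply_moves(
  series=[
    [0,0,0.0004,0,0,0,0.005],
    [0,0,0,0,0,0,0.005],
    [0,0,0.0003,0,0,0,0.005],
    [0,0,0,0,0,0,0.005],
    [0,0,0.0003,0,0,0,0.005],
    [0,0,0,0,0,0,0.005],
    [0,0,0,0,0,0,0.005],
    [0,0,0,0,0,0,0.005],
  ],
)

```text
time_s: 13.95
ee_pos: [0.5209, -0.1807, 0.0679]
ee_rot: [2.032, 2.396, 0.001]
force: [-2.5, 1.6, 7.6]
grip_width: 0.127
finger_force: 60.1
```

Emit:
apply_moves(
  series=[
    [0,0,0.0003,0,0,0,0.005],
    [0,0,0,0,0,0,0.005],
    [0,0,0.0003,0,0,0,0.005],
    [0,0,0,0,0,0,0.005],
    [0,0,0,0,0,0,0.005],
    [0,0,0,0,0,0,0.005],
    [0,0,0,0,0,0,0.005],
    [0,0,0,0,0,0,0.005],
  ],
)

```text
time_s: 14.75
ee_pos: [0.521, -0.1807, 0.0679]
ee_rot: [2.032, 2.396, 0.002]
force: [-5.2, 1.8, 15.6]
grip_width: 0.133
finger_force: 61.2
```

```bash
python3 - <<'E'
from h import *
s=arm.read_state(); print(s['force'].round(2),s['ft_torque'].round(2),s['ee_pos'])
E
```

```text
[-5.25  1.8  15.61] [0.39 1.07 0.07] [ 0.520953   -0.18070503  0.06791899]
```

Hard stop: z no longer changes and force has risen to about 17 N. One slightly firmer press (still well under 40 N), easing sideways a little, then check.

Emit:
apply_moves(
  series=[
    [0,-0.0003,0.0002,0,0,0,0.005],
    [0,0,0,0,0,0,0.005],
    [0,0,0.0002,0,0,0,0.005],
    [0,0,0,0,0,0,0.005],
    [0,0,0,0,0,0,0.005],
    [0,0,0,0,0,0,0.005],
    [0,0,0,0,0,0,0.005],
    [0,0,0,0,0,0,0.005],
  ],
)

```text
time_s: 15.55
ee_pos: [0.521, -0.1807, 0.0679]
ee_rot: [2.031, 2.395, 0.002]
force: [-5.1, 2.9, 20.7]
grip_width: 0.124
finger_force: 61.8
```

```bash
python3 - <<'E'
from h import *
s=arm.read_state(); print(s['force'].round(2),s['ft_torque'].round(2),s['ee_pos'])
snap('wrist','w6'); snap('scene','scene6')
P,p=cloud('w6');Rm=R.from_rotvec(s['ee_rot']).as_matrix();L=(P-s['ee_pos'])@Rm*1e3
m=(abs(L[...,1])<5)&(L[...,2]<-20)&(L[...,2]>-35)&(abs(L[...,0])<52);Q=L[m];print('pitch',np.degrees(np.polyfit(Q[:,0],Q[:,2],1)[0]),np.median(P[m][:,2]))
m=(abs(P[...,2]-.058)<.004)&(abs(L[...,0])<52)&(abs(L[...,1])>10)&(abs(L[...,1])<20);print('block z',np.median(P[m][:,2]))
m=(abs(L[...,0]-40)<12)&(abs(L[...,1])<40)
E
```

```text
[-5.06  2.86 20.72] [0.56 1.22 0.02] [ 0.52096288 -0.18073784  0.06787752]
pitch -0.023620389903967448 0.09473014075040112
block z 0.058863947650055676
```

Bar top minus block top is 35.9 mm and level, so the comb is flush. I'll unload, open and retreat upward.

Emit:
apply_moves(
  series=[
    [0,0,-0.0007,0,0,0,0.005],
    [0,0,-0.0006,0,0,0,0.005],
    [0,0,0,0,0,0,0.005],
    [0,0,0,0,0,0,0.02],
    [0,0,0,0,0,0,0.035],
    [0,0,0,0,0,0,0.04],
    [0,0,0,0,0,0,0.04],
    [0,0,0,0,0,0,0.04],
  ],
)

```text
time_s: 16.45
ee_pos: [0.5204, -0.1807, 0.0675]
ee_rot: [-2.032, -2.396, 0.0]
force: [0.3, 0.4, 0.3]
grip_width: 0.471
finger_force: 0.0
```

Emit:
apply_moves(
  series=[
    [0,0,-0.005,0,0,0,0.04],
    [0,0,-0.015,0,0,0,0.04],
    [0,0,-0.025,0,0,0,0.04],
    [0,0,-0.03,0,0,0,0.04],
    [0,0,-0.03,0,0,0,0.04],
    [0,0,-0.02,0,0,0,0.04],
    [0,0,-0.005,0,0,0,0.04],
    [0,0,0,0,0,0,0.04],
  ],
)

```text
time_s: 17.25
ee_pos: [0.5208, -0.1807, 0.1982]
ee_rot: [2.031, 2.395, 0.001]
force: [0.8, 0.8, -0.4]
grip_width: 0.467
finger_force: 0.0
```

```bash
python3 - <<'E'
from h import *
s=arm.read_state(); print(s['force'].round(2),s['ee_pos'])
snap('wrist','w7')
P,p=cloud('w7');Rm=R.from_rotvec(s['ee_rot']).as_matrix();L=(P-s['ee_pos'])@Rm*1e3
z=P[...,2]
m=(abs(z-.094)<.006)&(abs(L[...,0])<70)&(abs(L[...,1])<15);Q=P[m];print('top z',np.median(Q[:,2]),'pitch',np.degrees(np.polyfit(L[m][:,0],L[m][:,2],1)[0]),cv2.minAreaRect(Q[:,:2].astype(np.float32)))
m=(abs(z-.058)<.004)&(abs(L[...,0])<60)&(abs(L[...,1])<25);print('block',np.median(P[m][:,2]))
a=p[:,:,::-1];cv2.imwrite('pics/w7c.png',a[60:400,120:520])
E
```

```text
[ 0.76  0.82 -0.38] [ 0.52079465 -0.18074226  0.19818884]
top z 0.09375890620842493 pitch -0.04351915949965169 ((0.5207292437553406, -0.179495170712471), (0.011885933578014374, 0.11203765124082565), 9.470562934875488)
block 0.057852502501598485
```

View pics/w7c.png

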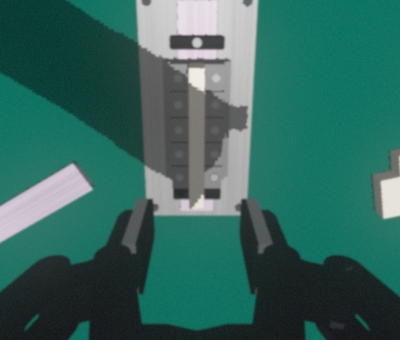

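The comb stands upright on the row at crop (197,135). Its top is 35.9 mm above the blocks and level, and the gripper is clear of it. Handing in.

```bash
python3 -c "
from station import arm
print(arm.sign_off())"
```

```text
the job is handed in; nothing more can be done
None
```

The long comb is pressed fully home and flush in the five blocks (about 22 N at most in the readings), released with the gripper clear, and the short comb was left alone; the job was handed in at about 17 s.

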